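# Point out the crack and the right suction cup for the repair clip

## Task

We are filming a short phone-repair clip: press the button on the recorder (the low box with a little camera on a neck) all the way down and let it come up again. Then point from directly above at the spot where the cracks meet on the black phone back panel, fingertips a couple of centimetres over it for a good two seconds, and after that point in the same way at the top of the wider of the two suction cups and finish there, still pointing. Touch none of the loose things lying about, leave the organiser's half-open drawer as it is, and pick nothing up.

Things in the scene. Friction and masses are not known exactly. Their poses are not given: they have to be found in the camera images.
- rec_button_top (a point): centre, 52 mm above the table, of the top face of the recorder's round white push button, 28 mm across. The recorder is a fixed grey box 150 x 80 mm, 30 mm high; the button in its small black housing stands on the box, 45 mm from the box's centre towards the robot, and the camera (on a thin neck, its top 109 mm above the table) 100 mm beyond the button in this point's +x direction, which is the long axis of the box
- rec_button (a joint): travel of the button in m: 0 up, 0.006 fully down (straight down, 5 N at the end); it springs back when let go
- crack (a point): the spot where the white crack lines meet in a star on the upper face of the panel, 6 mm above the table; z up, x along the panel's long side
- panel: black phone back panel, loose, lying flat, 150 (its x) x 72 (its y) x 6 mm; origin at the centre of its underside. The crack spot lies at x +45, y +14 mm; two small round lens rings lie at the other end, at x -56 and -34, y +20 mm. It may lie turned any way
- wide_cup_top (a point): centre of the top of the wide suction cup's knob, 32 mm above the table
- wide_cup: wide suction cup of hard blue silicone, loose, standing on its lip: lip 56 mm across, a narrow stem and a knob 24 mm across on top, 32 mm high; origin at the centre of its underside, z up
- small_cup: small suction cup, same shape and material, loose: lip 31 mm across, 18 mm high; origin at the centre of its underside. Which cup stands nearer the robot varies
- spudger: red plastic spudger lying on the board between robot and panel, 150 mm long along its x, 13 mm wide, 6 mm high; origin under its middle
- tweezers: stainless tweezers lying on the robot's left, about 123 mm long along x, 19 mm wide, 8 mm high; origin under the middle
- driver: screwdriver lying beyond the recorder, 150 mm long along its x; origin under its middle
- screw_jar: small closed clear jar, 40 mm across, 50 mm high; origin under its centre
- cleaner: white cleaner bottle, 52 mm across, 110 mm high, at the back left; origin under its centre
- organiser_drawer0_handle (a point): end of the knob, about 104 mm above the table, of the top drawer of the grey parts organiser (fixed, 160 x 160 mm, 130 mm high, three small drawers one above another) at the back; the drawer stands half open towards the robot and slides easily

How it is judged (in metres and radians):
On the way, in this order (a step that is already met when the one before it is completed fails the run):
1. the recorder's button is pressed down (at least 4.5 of its 6 mm) (value of joint rec_button above 0.0045 m), for 0.05 s.
2. the button is let up again (value of joint rec_button below 0.0015 m), for 0.1 s.
3. the fingertips dwell 1.5 s just above the crack spot (horizontal distance between the grasp point and crack below 0.02 m and z of the grasp point in the frame of crack between 0.021 and 0.065 m), for 1.5 s.
4. the fingertips dwell 1.5 s just above the wide cup's top (horizontal distance between the grasp point and wide_cup_top below 0.02 m and z of the grasp point in the frame of wide_cup_top between 0.021 and 0.065 m), for 1.5 s.
At the end, for the whole second after the job is handed in: Still pointing at the wide suction cup: the point between the finger pads (19 mm behind the tips) within 20 mm sideways of its top centre and 21 to 65 mm above it, touching nothing. Button up (under 1.5 mm); panel, cups, tools and drawer within 8 mm of their starts (all of step 4 and value of joint rec_button below 0.0015 m and distance of each of panel, wide_cup, small_cup, spudger, tweezers, driver, screw_jar, cleaner, organiser_drawer0_handle from where it was at the start of the episode below 0.008 m and angle between wide_cup's own z axis and vertical below 0.15 rad).
It fails at once if the robot touches the phone panel, or it is moved or lifted (contact force between any of the arm, the fingers and panel above 0.3 N or distance of panel from where it was at the start of the episode above 0.008 m).
It fails at once if the robot touches a suction cup, or it is moved or lifted (contact force between any of the arm, the fingers and wide_cup above 0.3 N or distance of any of wide_cup, small_cup from where it was at the start of the episode above 0.008 m or contact force between any of the arm, the fingers and small_cup above 0.3 N).
It fails at once if the robot touches the spudger, tweezers or screwdriver, or it is moved or lifted (contact force between any of the arm, the fingers and spudger above 0.3 N or distance of any of spudger, tweezers, driver from where it was at the start of the episode above 0.008 m or contact force between any of the arm, the fingers and tweezers above 0.3 N or contact force between any of the arm, the fingers and driver above 0.3 N).
It fails at once if the robot touches the jar or the bottle, or it is moved or lifted (contact force between any of the arm, the fingers and screw_jar above 0.3 N or distance of any of screw_jar, cleaner from where it was at the start of the episode above 0.008 m or contact force between any of the arm, the fingers and cleaner above 0.3 N).
It fails at once if the organiser's half-open drawer is moved (distance of organiser_drawer0_handle from where it was at the start of the episode above 0.008 m).
It also fails if it takes over 61 s, if anything falls off the work surface, if the arm or the gripper's body presses on something with over 40 N, if the wrist force passes 120 N, or if a joint passes its speed limit or range.

## Robot

A 6-joint arm with a two-finger parallel gripper is mounted at the origin on the work surface. World frame = base frame: x ahead of the robot, y to its left, z up, the work surface at z = 0. Lengths are in m, angles in degrees, forces in N, time in s.
With the tool pointing down it reaches from about 0.4 to 0.825 m from the base axis. Payload 7 kg.
Tool frame: the origin (TCP) lies on the centre line of the jaws, within the pads' length; the fingertips stand 11 mm ahead of it and the grasp point (between the pads) lies 8 mm behind it; z points along the fingers, y is the line along which they close (so a half turn about z gives the same grasp; the last joint's range is limited). The gripper opens to 88 mm and grips with 3 to 60 N. Pads are 19 mm wide; open, the fingers measure 130 mm over their backs; the gripper's body (78 mm by 193 mm) begins 47 mm behind the grasp point.
Start: joints at [16.507, 20.546, 0.682, 0, -70.136, -16.507], TCP at [0.675, -0, 0.238] pointing down, gripper open.
Joint ranges: [-176.03, 176.03], [-82.01, 121.73], [-58.28, 71.71], [-173.87, 95.51], [-174.79, -0.11], [-173.66, 173.66]. Speed limits (degrees/s): [136.94, 136.94, 172.46, 180, 180, 180].

## Interface

Orientations are given as [roll, pitch, yaw] about the fixed x, y, z axes, in that order (R = Rz(yaw) Ry(pitch) Rx(roll)).
In Python, from plant import r, capture, camera_model, job gives the robot as it stands.
- The arm moves only by the tool drive_tool, never from a script. Its argument "increments" is a list that holds one entry, the list of rows, each a list of 5 numbers: the gripper's target within -1 to 1 (fully open at 1, half-way at 0, shut at -1), then the shift along the tool's x, y, z scaled (see below), then the turn about the tool's z scaled (see below). In form: [[[gripper, tx, ty, tz, roll], ...]]. A call has 1 to 5 rows; each row is the pose to reach, as a shift and turn from the pose commanded when the call began, along the tool's axes at that moment, turning the shorter way round; what a row does not reach only later rows make up. The controller multiplies each number of a shift by 120 mm and each number of a turn by 360 degrees. A row lasts 1/8 s, in which the tool goes at most 62.5 mm and 10.7 degrees, less where a joint would pass 70% of its speed; a pose out of reach is approached as far as the arm can. A call with a number of a shift or a turn outside -1 to 1 is refused whole. A call with a gripper value outside its range is refused whole. The fingers move at their own pace and stop on an object; "squeeze" is the grip in N (left out, the last holds). Time passes only in rows, so rows that repeat a pose let the fingers close. It gives the time, the measured TCP pose, the force, the opening and the grip force at its end, in the units of the state.
- r.get_state(): the state, without advancing time (a new reading comes with each control period).
- capture(name): name is "scene" or "side" or "wrist"; returns the picture (480x640x3 uint8, red, green, blue); there is no depth.
- camera_model(name): a dict with "camera_matrix" (3x3 intrinsics, pixels), "k1" (the pictures are not rectified: a ray, as slopes to the right and down, at radius r is drawn at 1 + k1 r^2 times it, then the intrinsics apply), "rvec" (rotation vector, rad) and "tvec" (3), from world to camera coordinates, as OpenCV has them. Camera axes: x right, y down, z forward; pixel columns grow to the right and rows downward; lengths in m; the calibration is good to about 2 mm. A picture is of the moment at which its call begins: read the wrist's pose just before it. camera_model takes no time and is no camera call; for the wrist camera it gives the pose at the moment of the call.
- job.close_job(): hands the job in; it is judged then, once.
The state is a dict: "time_s": time; "joints": joint angles; "qd": joint speeds; "joint_torque": joint torques, N m; "tcp_pos": TCP position; "eef_rot": TCP orientation; "contact_force": force on the tool from outside, world axes, zero at the start; "moment": the same for the moment, N m; "gripper_width": finger opening in m; "gripper_force": force on a finger pad.
Only numpy, scipy, OpenCV 4.12 (cv2) and the standard library are available. Lean on these libraries where they do the work, as an engineer would, in place of code of your own. Each camera call takes 0.05 s, during which the arm holds its last target. There are 200 camera calls.

## Working session

There is one attempt and no reset: what is moved stays moved. The work goes in short steps, Python scripts to look and compute and a tool call to move; the robot and the scene stay as the last step left them, time stands still between calls to the robot, and variables do not carry over. Pictures are saved under pics/ and viewed, at most 10 in all, crops included, and the job is handed in when it is done.

Besides the shell and the picture viewer there is one more tool, called after "Emit:" by a JSON object that holds its "op" and its "data". drive_tool: Moves the arm, as the interface text tells. Its arguments: {"type":"object","properties":{"increments":{"type":"array"},"squeeze":{"type":"number"}},"required":["increments"]}

```bash
mkdir -p pics
cat > h.py <<'E'
import numpy as np,cv2
from plant import r,capture,camera_model,job
def ray(cm,uv):
    K=np.array(cm["camera_matrix"],float);R=cv2.Rodrigues(np.array(cm["rvec"],float))[0];t=np.array(cm["tvec"],float).ravel()
    p=cv2.undistortPoints(np.array([[uv]],float),K,np.array([cm["k1"],0,0,0,0.]))[0,0]
    return -R.T@t, R.T@np.array([p[0],p[1],1])
def onplane(cm,uv,z):
    c,d=ray(cm,uv); return c+d*(z-c[2])/d[2]
def proj(cm,P):
    return cv2.projectPoints(np.array([P],float),np.array(cm["rvec"],float),np.array(cm["tvec"],float),np.array(cm["camera_matrix"],float),np.array([cm["k1"],0,0,0,0.]))[0].ravel()
E
python3 - <<'E'
from h import *
s=r.get_state();print(s["tcp_pos"],s["eef_rot"],s["time_s"],s["gripper_width"])
for n in("scene","side","wrist"):
    im=capture(n);cv2.imwrite(f"pics/{n}0.png",im[:,:,::-1]);cm=camera_model(n);print(n,ray(cm,(320,240)))
E
```

```text
[ 6.74530921e-01 -1.67863612e-05  2.36616921e-01] [ 1.79904804e+02 -7.48581716e-03 -9.00069957e+01] 0.0 0.08769352245714816
scene (array([1.20544399, 0.90975018, 1.01951418]), array([-0.42554522, -0.6135774 , -0.66523997]))
side (array([0.26311296, 0.87166316, 0.63634784]), array([ 0.33799057, -0.77881365, -0.52849914]))
wrist (array([ 0.67473998, -0.07548775,  0.38290651]), array([-0.00790993,  0.27675506, -0.96092685]))
```

View pics/scene0.png

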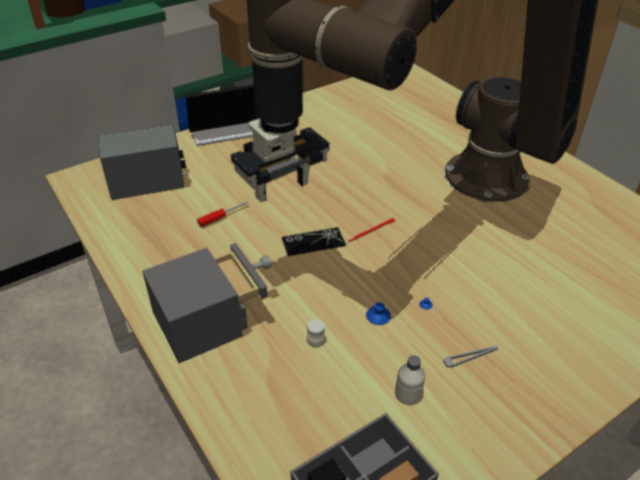

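View pics/side0.png

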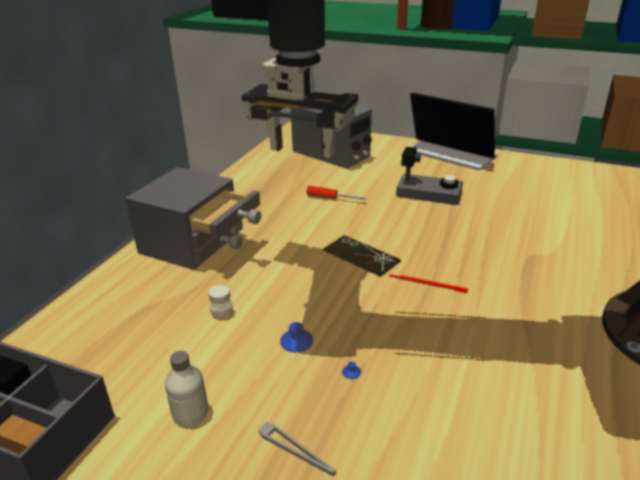

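View pics/wrist0.png

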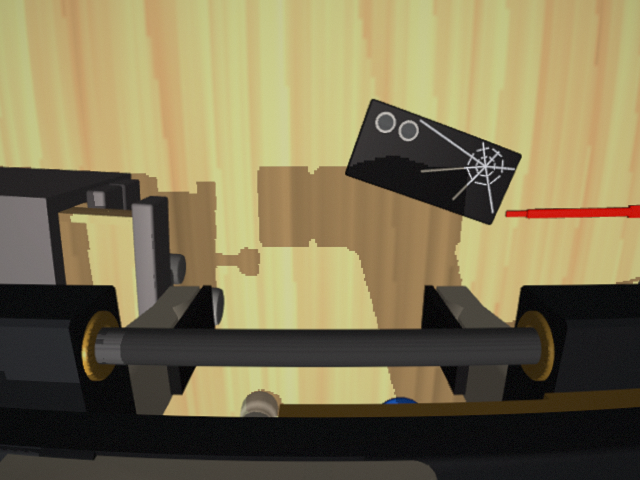

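The views show:
- **Scene:** wide cup knob at about (378,306), small cup at (426,303), recorder hidden behind the gripper.
- **Side:** button at about (450,181), recorder camera at (409,157), crack star at (383,259), wide cup knob at (295,326), drawer knobs at (255,215).
- **Wrist:** crack star at (485,166), lens rings at (385,122) and (409,130).

Run:
```python
from h import *
S,D,W=[camera_model(n) for n in("scene","side","wrist")]
ims={n:cv2.imread(f"pics/{n}0.png") for n in("scene","side","wrist")}
p=lambda *a:print(a[0],np.round(a[1],4))
p("crack side",onplane(D,(383,259),.006));p("crack wrist",onplane(W,(485,166),.006))
p("rings",[onplane(W,q,.006) for q in((385,122),(409,130))])
for n,cm in(("side",D),("scene",S)):
    h=cv2.cvtColor(ims[n],cv2.COLOR_BGR2HSV)
    m=cv2.inRange(h,(105,120,40),(130,255,255));m[:280]=0
    k,l,st,c=cv2.connectedComponentsWithStats(m)
    for i in range(1,k):
        if st[i,4]>20:
            x,y,w,hh,a=st[i]; 
            # knob top: row-wise centre of the upper rows
            up=np.argwhere(l==i);u=up[up[:,0]<=y+hh*.2][:,1].mean()
            print(n,st[i],u); 
            for z in(.032,.018):p(" top z%.3f"%z,onplane(cm,(u,y+hh*.1),z))
# button: bright white pixels near
g=ims["side"][165:200,395:465];m=cv2.inRange(g,(140,150,150),(255,255,255))
ys,xs=np.nonzero(m);k,l,st,c=cv2.connectedComponentsWithStats(m);print(st[1:],c[1:]+[395,165])
i=np.argmax(st[1:,4])+1
p("btn",onplane(D,c[i]+[395,165],.05))
for q in((409,152),):p("cam",onplane(D,q,.105))
p("box corners",[onplane(D,q,.03) for q in((399,187),(460,190),(463,180))])
p("jar",onplane(D,(220,291),.05));p("bottle",onplane(D,(181,358),.11))
p("knob",onplane(D,(255,215),.104))
p("spudger",[onplane(D,q,.003) for q in((390,276),(467,290))])
p("tweez",[onplane(D,q,.004) for q in((264,428),(333,471))]);p("drv",[onplane(D,q,.01) for q in((308,190),(366,201))])
big=cv2.resize(ims["side"][130:390,200:500],None,fx=2.6,fy=2.3,interpolation=cv2.INTER_CUBIC)
```

```text
crack side [ 0.5201 -0.0362  0.006 ]
crack wrist [ 0.5207 -0.0374  0.006 ]
rings [[ 0.6145 -0.0753  0.006 ]
 [ 0.5928 -0.0686  0.006 ]]
side [281 323  28  28 388] 293.24242424242425
 top z0.032 [0.5877 0.2416 0.032 ]
 top z0.018 [0.5952 0.227  0.018 ]
side [343 363  17  15 172] 351.12
 top z0.032 [0.4694 0.2897 0.032 ]
 top z0.018 [0.4742 0.2762 0.018 ]
scene [420 298  12  11  88] 426.2
 top z0.032 [0.4886 0.2873 0.032 ]
 top z0.018 [0.4784 0.2784 0.018 ]
scene [367 303  23  21 357] 378.4761904761905
 top z0.032 [0.5867 0.2435 0.032 ]
 top z0.018 [0.5779 0.234  0.018 ]
[[50 10 10  5 43]] [[449.39534884 177.02325581]]
btn [ 0.4595 -0.3663  0.05  ]
cam [ 0.5586 -0.3528  0.105 ]
box corners [[ 0.5671 -0.3116  0.03  ]
 [ 0.4283 -0.3471  0.03  ]
 [ 0.4318 -0.4035  0.03  ]]
jar [0.735  0.2237 0.05  ]
bottle [0.6574 0.4364 0.11  ]
knob [0.7567 0.0479 0.104 ]
spudger [[0.4913 0.0109 0.003 ]
 [0.3458 0.0021 0.003 ]]
tweez [[0.5491 0.4221 0.004 ]
 [0.4353 0.4495 0.004 ]]
drv [[ 0.7816 -0.2557  0.01  ]
 [ 0.6296 -0.2518  0.01  ]]
```

Emit:
{"op": "drive_tool", "data": {"increments": [[[-1, 0.15, 0.1, 0, 0.025], [-1, 0.4, 0.3, 0, 0.05], [-1, 0.7, 0.5, 0, 0.075], [-1, 0.9, 0.7, 0, 0.1], [-1, 1, 0.8, 0, 0.125]]], "squeeze": 10}}

```text
time_s: 0.78
tcp_pos: [0.5776, -0.1212, 0.2375]
eef_rot: [180.0, -0.0, -135.4]
contact_force: [1.0, -0.3, 0.6]
gripper_width: 0.0432
gripper_force: 0.0
```

Emit:
{"op": "drive_tool", "data": {"increments": [[[-1, 0.15, -0.05, 0, 0.025], [-1, 0.4, -0.15, 0, 0.05], [-1, 0.7, -0.25, 0, 0.075], [-1, 0.9, -0.32, 0, 0.1], [-1, 1, -0.37, 0, 0.125]]]}}

```text
time_s: 1.4
tcp_pos: [0.5246, -0.2373, 0.2374]
eef_rot: [180.0, -0.0, 179.6]
contact_force: [-0.5, -0.5, 0.7]
gripper_width: 0.0005
gripper_force: 0.0
```

Emit:
{"op": "drive_tool", "data": {"increments": [[[-1, 0.1, -0.2, 0, 0], [-1, 0.25, -0.5, 0, 0], [-1, 0.4, -0.8, 0, 0], [-1, 0.5, -1, 0, 0], [-1, 0.5, -1, 0, 0]]]}}

```text
time_s: 2.02
tcp_pos: [0.4645, -0.3575, 0.2372]
eef_rot: [180.0, -0.0, 179.9]
contact_force: [-0.2, -0.9, -0.8]
gripper_width: 0.0006
gripper_force: 0.0
```

Run:
```python
from h import *
import json
d={}
for n in("scene","side","wrist"):
    cm=camera_model(n);im=capture(n);cv2.imwrite(f"pics/{n}1.png",im[:,:,::-1]);d[n]={k:np.array(v).tolist() for k,v in cm.items()if k in("camera_matrix","k1","rvec","tvec")}
    print(n,proj(cm,[.46,-.365,.052]),proj(cm,[.585,.24,.032]))
json.dump(d,open("cm1.json","w"));print(r.get_state()["tcp_pos"],r.get_state()["joints"])
```

```text
scene [281.34734869 148.77546993] [378.10290957 303.78608221]
side [449.14466193 176.45777896] [295.11414495 325.60710116]
wrist [308.03957952 209.20471619] [825.49702619 315.99323054]
[ 0.46560226 -0.35590951  0.23741788] [-1.82971643e+01  1.22454007e+01 -1.08996836e+01 -9.95281831e-03
 -6.68664250e+01 -7.17021685e+01]
```

View pics/wrist1.png

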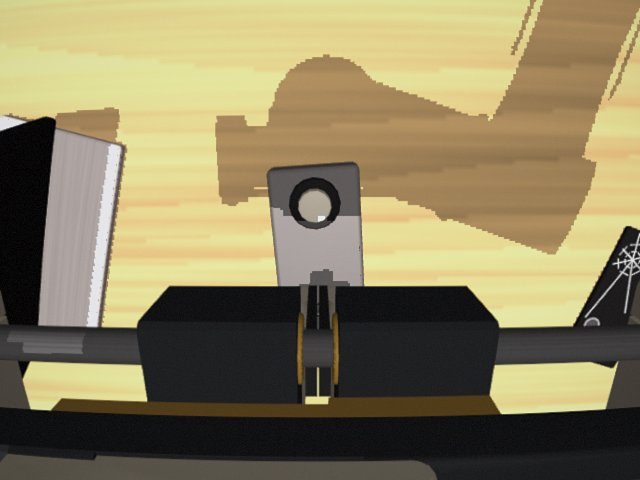

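The wrist view shows the white button at about (315,205), centred in its black housing ring. The keyboard edge of the laptop is at about (125,145) and the crack star at (632,262).

Run:
```python
from h import *
import json
d=json.load(open("cm1.json"));W=d["wrist"];im=cv2.imread("pics/wrist1.png")
g=cv2.cvtColor(im[165:240,280:350],cv2.COLOR_BGR2GRAY);m=((g<60)*255).astype(np.uint8)
c=max(cv2.findContours(m,cv2.RETR_EXTERNAL,cv2.CHAIN_APPROX_NONE)[0],key=cv2.contourArea)
e=cv2.minEnclosingCircle(c);print(e[0][0]+280,e[0][1]+165,e[1])
print("housing z.045",onplane(W,(e[0][0]+280,e[0][1]+165),.045),"btn",onplane(W,(315,205),.052))
print("laptop",onplane(W,(125,145),.01),onplane(W,(55,120),.1),"crack",onplane(W,(632,262),.006))
h=cv2.cvtColor(cv2.imread("pics/scene1.png"),cv2.COLOR_BGR2HSV);v=h[135:165,265:300,2].astype(int);s=h[135:165,265:300,1]
print(np.argwhere((v>150)&(s<60)).mean(0)[::-1]+[265,135])
```

```text
314.3898582458496 202.73776245117188 25.96013832092285
housing z.045 [ 0.45600163 -0.35987246  0.045     ] btn [ 0.45651656 -0.35932176  0.052     ]
laptop [ 0.40931176 -0.53043354  0.01      ] [ 0.38676793 -0.53701186  0.1       ] crack [ 0.5226814  -0.03758682  0.006     ]
[nan nan]<stdin>:10: RuntimeWarning: Mean of empty slice.
  ret = um.true_divide(
```

Emit:
{"op": "drive_tool", "data": {"increments": [[[-1, 0.07, -0.035, 0.15, 0], [-1, 0.07, -0.035, 0.4, 0], [-1, 0.07, -0.035, 0.7, 0], [-1, 0.07, -0.035, 0.9, 0], [-1, 0.07, -0.035, 1, 0]]]}}

```text
time_s: 2.8
tcp_pos: [0.4571, -0.3595, 0.1163]
eef_rot: [180.0, -0.1, -179.9]
contact_force: [-0.7, -0.4, 0.1]
gripper_width: 0.0007
gripper_force: 0.0
```

Emit:
{"op": "drive_tool", "data": {"increments": [[[-1, 0, 0, 0.1, 0], [-1, 0, 0, 0.2, 0], [-1, 0, 0, 0.3, 0], [-1, 0, 0, 0.38, 0], [-1, 0, 0, 0.38, 0]]]}}

```text
time_s: 3.42
tcp_pos: [0.4566, -0.3603, 0.0711]
eef_rot: [180.0, -0.1, 180.0]
contact_force: [0.0, 0.5, -0.2]
gripper_width: 0.0005
gripper_force: 0.0
```

Run:
```python
from h import *
print(r.get_state()["tcp_pos"],r.get_state()["contact_force"])
im=capture("side");cm=camera_model("side");print(proj(cm,[.457,-.361,.052]))
cv2.imwrite("pics/side2.png",cv2.resize(im[110:220,370:510,::-1],None,fx=4,fy=4,interpolation=cv2.INTER_CUBIC))
```

```text
[ 0.45663705 -0.36032797  0.07112636] [ 0.0010444   0.47684355 -0.22353583]
[450.05484734 177.32980774]
```

View pics/side2.png

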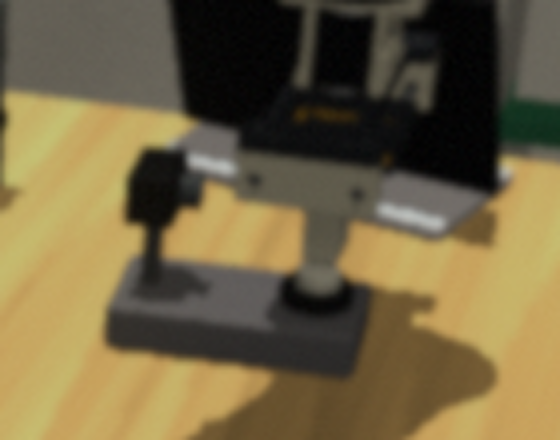

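The fingertips are centred just above the white button. The crop shows it at about (320,280). Pressing now.

Emit:
{"op": "drive_tool", "data": {"increments": [[[-1, 0, 0, 0.03, 0], [-1, 0, 0, 0.06, 0], [-1, 0, 0, 0.09, 0], [-1, 0, 0, 0.115, 0], [-1, 0, 0, 0.115, 0]]]}}

```text
time_s: 4.1
tcp_pos: [0.4573, -0.3605, 0.0583]
eef_rot: [-180.0, 0.0, -180.0]
contact_force: [-0.8, 1.1, 3.3]
gripper_width: 0.0006
gripper_force: 2.1
```

Emit:
{"op": "drive_tool", "data": {"increments": [[[-1, 0, 0, 0.008, 0], [-1, 0, 0, 0.016, 0], [-1, 0, 0, 0.022, 0], [-1, 0, 0, 0.022, 0], [-1, 0, 0, 0.022, 0]]]}}

```text
time_s: 4.72
tcp_pos: [0.4573, -0.3606, 0.0571]
eef_rot: [-180.0, 0.0, -180.0]
contact_force: [-4.0, 3.8, 16.0]
gripper_width: 0.0005
gripper_force: 8.4
```

The button has bottomed out: 16 N, against 5 N at the end of its travel. Lifting now.

Emit:
{"op": "drive_tool", "data": {"increments": [[[-1, 0, 0, -0.1, 0], [-1, 0, 0, -0.25, 0], [-1, 0, 0, -0.5, 0], [-1, 0, 0, -0.8, 0], [-1, 0, 0, -1, 0]]]}}

```text
time_s: 5.35
tcp_pos: [0.4573, -0.3605, 0.1771]
eef_rot: [-180.0, 0.1, 180.0]
contact_force: [0.4, -0.0, 0.1]
gripper_width: 0.0008
gripper_force: 0.0
```

Emit:
{"op": "drive_tool", "data": {"increments": [[[-1, -0.05, 0.15, 0, 0], [-1, -0.1, 0.4, 0, 0], [-1, -0.15, 0.7, 0, 0], [-1, -0.18, 0.9, 0, 0], [-1, -0.18, 1, 0, 0]]]}}

```text
time_s: 5.98
tcp_pos: [0.4784, -0.2388, 0.1747]
eef_rot: [180.0, -0.1, -179.9]
contact_force: [-0.1, -0.1, 0.3]
gripper_width: 0.0005
gripper_force: 0.0
```

Emit:
{"op": "drive_tool", "data": {"increments": [[[-1, -0.05, 0.15, 0, 0], [-1, -0.1, 0.4, 0, 0], [-1, -0.15, 0.7, 0, 0], [-1, -0.18, 0.9, 0, 0], [-1, -0.18, 1, 0, 0]]]}}

```text
time_s: 6.6
tcp_pos: [0.5006, -0.1192, 0.1753]
eef_rot: [180.0, -0.0, -180.0]
contact_force: [0.4, -0.3, -0.2]
gripper_width: 0.0005
gripper_force: 0.0
```

Run:
```python
from h import *
s=r.get_state();print(s["tcp_pos"],s["contact_force"],s["time_s"])
cm=camera_model("wrist");im=capture("wrist");print(proj(cm,[.521,-.037,.006]))
cv2.imwrite("pics/wrist3.png",im[:,:,::-1])
```

```text
[ 0.50058535 -0.11922838  0.1753396 ] [ 0.37802529 -0.32869643 -0.16624071] 6.6
[421.79559122 245.29767094]
```

View pics/wrist3.png

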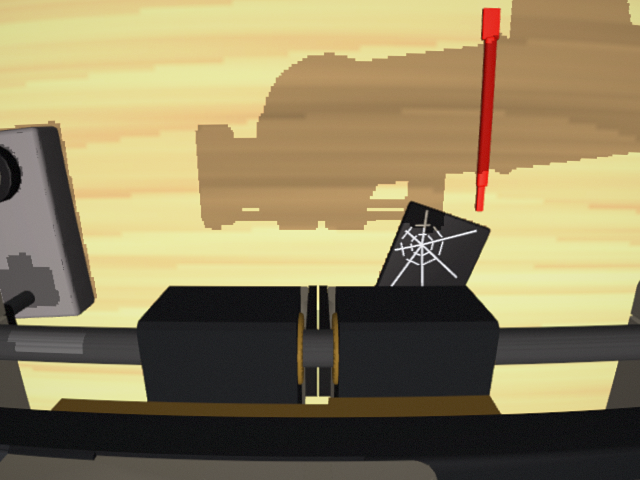

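The crack star is at about (423,245), matching the predicted (422,245). Moving over it and dwelling.

Emit:
{"op": "drive_tool", "data": {"increments": [[[-1, -0.04, 0.15, 0.05, 0], [-1, -0.1, 0.35, 0.1, 0], [-1, -0.15, 0.55, 0.2, 0], [-1, -0.17, 0.68, 0.3, 0], [-1, -0.17, 0.68, 0.3, 0]]]}}

```text
time_s: 7.28
tcp_pos: [0.5201, -0.0383, 0.1382]
eef_rot: [-180.0, -0.1, -179.9]
contact_force: [-0.5, -0.7, 0.6]
gripper_width: 0.0005
gripper_force: 0.0
```

Emit:
{"op": "drive_tool", "data": {"increments": [[[-1, 0, 0, 0.2, 0], [-1, 0, 0, 0.4, 0], [-1, 0, 0, 0.6, 0], [-1, 0, 0, 0.74, 0], [-1, 0, 0, 0.78, 0]]]}}

```text
time_s: 7.9
tcp_pos: [0.5201, -0.0396, 0.0451]
eef_rot: [-180.0, -0.1, 180.0]
contact_force: [0.6, -0.2, -0.3]
gripper_width: 0.0003
gripper_force: 0.0
```

Emit:
{"op": "drive_tool", "data": {"increments": [[[-1, 0, 0, 0, 0], [-1, 0, 0, 0, 0], [-1, 0, 0, 0, 0], [-1, 0, 0, 0, 0], [-1, 0, 0, 0, 0]]]}}

```text
time_s: 8.52
tcp_pos: [0.5208, -0.0388, 0.0461]
eef_rot: [180.0, 0.0, -180.0]
contact_force: [-0.8, 0.7, -0.1]
gripper_width: 0.0003
gripper_force: 0.0
```

Emit:
{"op": "drive_tool", "data": {"increments": [[[-1, 0, 0, 0, 0], [-1, 0, 0, 0, 0], [-1, 0, 0, 0, 0], [-1, 0, 0, 0, 0], [-1, 0, 0, 0, 0]]]}}

```text
time_s: 9.15
tcp_pos: [0.5207, -0.0389, 0.0459]
eef_rot: [-180.0, -0.0, 180.0]
contact_force: [-0.5, -0.2, -1.1]
gripper_width: 0.0006
gripper_force: 0.0
```

Run:
```python
from h import *
s=r.get_state();print(s["tcp_pos"],s["contact_force"],s["time_s"])
im=capture("side")
cv2.imwrite("pics/side4.png",cv2.resize(im[150:400,230:500,::-1],None,fx=2.4,fy=2.4,interpolation=cv2.INTER_CUBIC))
```

```text
[ 0.52067506 -0.03889148  0.04588918] [-0.53491367 -0.16872004 -1.11896687] 9.15
```

View pics/side4.png

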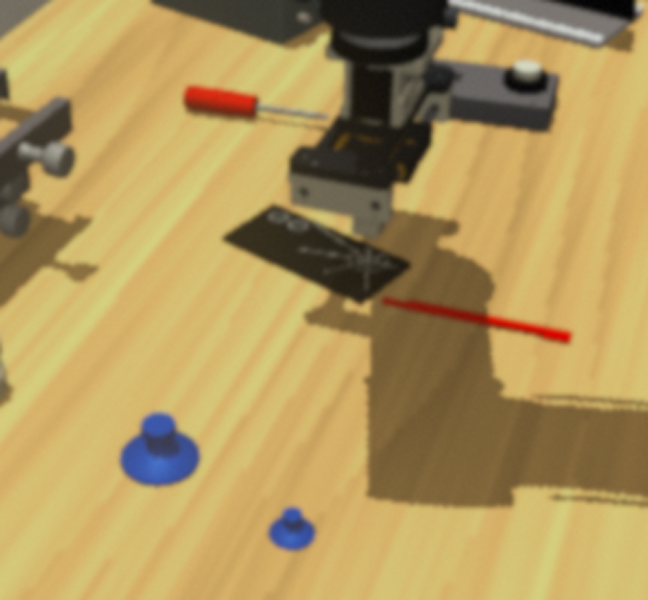

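The fingertips hover over the star, which is at about (368,260) in the crop, and the button is up again. I'll dwell a little longer, then go to the wide cup.

Emit:
{"op": "drive_tool", "data": {"increments": [[[-1, 0, 0, 0, 0], [-1, 0, 0, 0, 0], [-1, 0, 0, 0, 0], [-1, 0, 0, 0, 0], [-1, 0, 0, 0, 0]]]}}

```text
time_s: 9.82
tcp_pos: [0.5207, -0.0389, 0.0459]
eef_rot: [-180.0, -0.0, -180.0]
contact_force: [0.4, 0.3, 0.7]
gripper_width: 0.0009
gripper_force: 0.0
```

Emit:
{"op": "drive_tool", "data": {"increments": [[[-1, 0, 0, 0, 0], [-1, 0, 0, 0, 0], [-1, 0, 0, 0, 0], [-1, 0, 0, 0, 0], [-1, 0, 0, 0, 0]]]}}

```text
time_s: 10.45
tcp_pos: [0.5207, -0.0389, 0.0459]
eef_rot: [180.0, 0.0, 180.0]
contact_force: [-0.1, -0.6, -0.2]
gripper_width: 0.0009
gripper_force: 0.0
```

Emit:
{"op": "drive_tool", "data": {"increments": [[[-1, 0, 0, -0.15, 0], [-1, 0, 0, -0.4, 0], [-1, 0, 0, -0.7, 0], [-1, 0, 0, -0.9, 0], [-1, 0, 0, -1, 0]]]}}

```text
time_s: 11.08
tcp_pos: [0.5212, -0.0387, 0.1673]
eef_rot: [180.0, 0.1, -180.0]
contact_force: [-0.7, 0.4, 0.2]
gripper_width: 0.0004
gripper_force: 0.0
```

Emit:
{"op": "drive_tool", "data": {"increments": [[[-1, -0.04, 0.15, 0, 0], [-1, -0.1, 0.4, 0, 0], [-1, -0.16, 0.7, 0, 0], [-1, -0.22, 0.9, 0, 0], [-1, -0.24, 1, 0, 0]]]}}

```text
time_s: 11.7
tcp_pos: [0.5496, 0.0826, 0.165]
eef_rot: [-180.0, -0.1, -179.9]
contact_force: [-0.3, -0.1, -0.2]
gripper_width: 0.0003
gripper_force: 0.0
```

Emit:
{"op": "drive_tool", "data": {"increments": [[[-1, -0.04, 0.1, 0, 0], [-1, -0.1, 0.3, 0, 0], [-1, -0.16, 0.5, 0, 0], [-1, -0.22, 0.6, 0, 0], [-1, -0.24, 0.65, 0, 0]]]}}

```text
time_s: 12.32
tcp_pos: [0.5787, 0.1601, 0.1656]
eef_rot: [-180.0, -0.0, -180.0]
contact_force: [0.1, -0.7, 0.8]
gripper_width: 0.0004
gripper_force: 0.0
```

Run:
```python
from h import *
s=r.get_state();print(s["tcp_pos"],s["joints"],s["time_s"])
cm=camera_model("wrist");im=capture("wrist");print(proj(cm,[.586,.241,.032]))
m=cv2.inRange(cv2.cvtColor(im[:,:,::-1].copy(),cv2.COLOR_BGR2HSV),(105,120,40),(130,255,255))
k,l,st,c=cv2.connectedComponentsWithStats(m)
for i in range(1,k):
    if st[i,4]>30:print(st[i],c[i])
cv2.imwrite("pics/wrist5.png",im[:,:,::-1])
```

```text
[0.57872442 0.16007007 0.16562829] [ 3.40886612e+01  1.67885059e+01 -1.46906494e+01 -8.78499517e-04
 -5.85424351e+01 -1.24052163e+02] 12.325
[433.38549949 242.05517901]
[ 459   59   40   43 1327] [478.67219292  80.28786737]
[ 390  193   69   68 3722] [424.08704997 226.50644815]
```

View pics/wrist5.png

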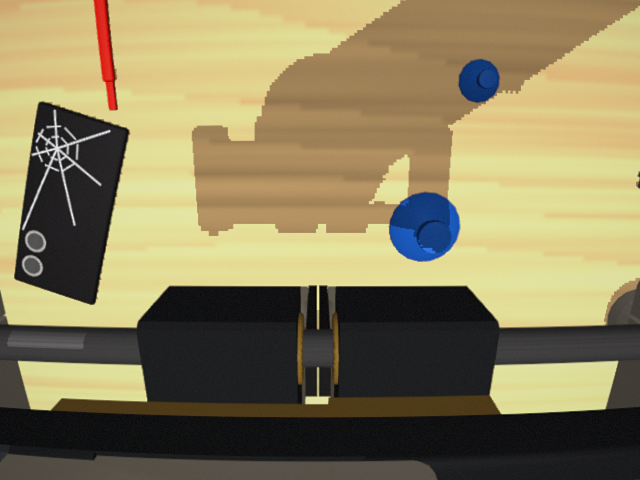

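The knob of the wide cup is at about (433,236), giving a position near (0.583, 0.241). The small cup is at (479,80).

Emit:
{"op": "drive_tool", "data": {"increments": [[[-1, -0.01, 0.1, 0, 0], [-1, -0.02, 0.3, 0, 0], [-1, -0.035, 0.5, 0, 0], [-1, -0.035, 0.65, 0, 0], [-1, -0.035, 0.675, 0, 0]]]}}

```text
time_s: 13.0
tcp_pos: [0.5823, 0.242, 0.1657]
eef_rot: [-180.0, -0.0, -179.9]
contact_force: [-0.8, -0.4, 0.1]
gripper_width: 0.0004
gripper_force: 0.0
```

Emit:
{"op": "drive_tool", "data": {"increments": [[[-1, 0, 0, 0.2, 0], [-1, 0, 0, 0.4, 0], [-1, 0, 0, 0.55, 0], [-1, 0, 0, 0.65, 0], [-1, 0, 0, 0.65, 0]]]}}

```text
time_s: 13.62
tcp_pos: [0.5822, 0.2398, 0.0871]
eef_rot: [-179.9, -0.1, 180.0]
contact_force: [1.2, 0.5, 0.3]
gripper_width: 0.0006
gripper_force: 0.0
```

Emit:
{"op": "drive_tool", "data": {"increments": [[[-1, 0, 0, 0.05, 0], [-1, 0, 0, 0.1, 0], [-1, 0, 0, 0.15, 0], [-1, 0, 0, 0.15, 0], [-1, 0, 0, 0.15, 0]]]}}

```text
time_s: 14.25
tcp_pos: [0.5826, 0.2402, 0.07]
eef_rot: [180.0, 0.0, -180.0]
contact_force: [-0.2, 0.5, 1.0]
gripper_width: 0.0004
gripper_force: 0.0
```

Emit:
{"op": "drive_tool", "data": {"increments": [[[-1, 0, 0, 0, 0], [-1, 0, 0, 0, 0], [-1, 0, 0, 0, 0], [-1, 0, 0, 0, 0], [-1, 0, 0, 0, 0]]]}}

```text
time_s: 14.88
tcp_pos: [0.5825, 0.2401, 0.0699]
eef_rot: [-180.0, 0.0, -180.0]
contact_force: [0.0, 0.0, -0.8]
gripper_width: 0.0005
gripper_force: 0.0
```

Run:
```python
from h import *
s=r.get_state();print(s["tcp_pos"],s["contact_force"],s["time_s"])
a=capture("side")[250:400,200:400,::-1];b=capture("scene")[230:380,290:490,::-1]
cv2.imwrite("pics/both6.png",cv2.resize(np.hstack([a,b]),None,fx=2,fy=2.6,interpolation=cv2.INTER_CUBIC))
```

```text
[0.58252126 0.24013925 0.06992453] [ 0.03131312  0.03425801 -0.82347615] 14.875
```

View pics/both6.png

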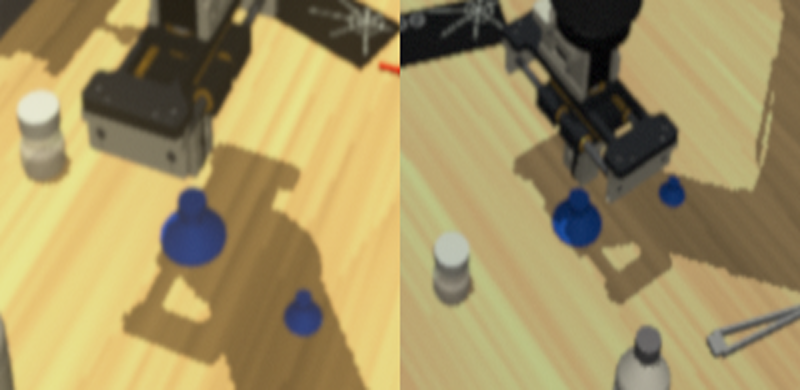

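Both views show the closed fingertips just above the wide cup's knob, which is at about (192,195) and (580,198) in the crops, with clear air between. I'll finish the dwell and hand in.

Emit:
{"op": "drive_tool", "data": {"increments": [[[-1, 0, 0, 0, 0], [-1, 0, 0, 0, 0], [-1, 0, 0, 0, 0], [-1, 0, 0, 0, 0], [-1, 0, 0, 0, 0]]]}}

```text
time_s: 15.6
tcp_pos: [0.5825, 0.2402, 0.0699]
eef_rot: [-180.0, -0.0, -180.0]
contact_force: [-0.1, 0.6, 0.2]
gripper_width: 0.0002
gripper_force: 0.0
```

Emit:
{"op": "drive_tool", "data": {"increments": [[[-1, 0, 0, 0, 0], [-1, 0, 0, 0, 0], [-1, 0, 0, 0, 0], [-1, 0, 0, 0, 0], [-1, 0, 0, 0, 0]]]}}

```text
time_s: 16.23
tcp_pos: [0.5825, 0.2401, 0.0699]
eef_rot: [180.0, 0.0, -180.0]
contact_force: [0.1, -0.1, 1.1]
gripper_width: 0.0005
gripper_force: 0.0
```

Emit:
{"op": "drive_tool", "data": {"increments": [[[-1, 0, 0, 0, 0], [-1, 0, 0, 0, 0], [-1, 0, 0, 0, 0], [-1, 0, 0, 0, 0], [-1, 0, 0, 0, 0]]]}}

```text
time_s: 16.85
tcp_pos: [0.5825, 0.2401, 0.0699]
eef_rot: [180.0, -0.0, 180.0]
contact_force: [-0.3, 1.1, -0.5]
gripper_width: 0.0
gripper_force: 0.0
```

```bash
python3 -c "
from h import *
print(r.get_state()['tcp_pos'],job.close_job())"
```

```text
the job is handed in; nothing more can be done
[0.58252202 0.24013389 0.0699153 ] None
```

I pressed the recorder button until it bottomed out and let it up, held the fingertips over the crack for about 2.5 s, then handed in at about 17 s, still pointing at the wide suction cup; the hand-in returned no verdict, and I felt or saw no contact with anything but the button.

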